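Put the long plug gauge away in its sliding-cover case

TASK

Put the longer of the two square plug gauges away in its wooden case: first slide the case's cover fully open by its upright bar, then draw the long gauge lengthwise out of its leaning holder, turn it level and lower it gently (do not drop it) all the way into the fitted bed, with its square collar in the cross slot and the handle in the wide groove. Then let go and slide the cover fully shut. Leave the short gauge in the holder, and do not disturb the vial, the glass jar or the orange sample bottle.

Things in the scene. Friction and masses are not known exactly. Their poses are not given: they have to be found in the camera images.
- long_gauge: Longer square plug gauge, steel and aluminium, 0.1 kg, loose. Origin at the centre of its foot; z runs along it: shank 10x10 mm to z 55, collar 22x22 from 55 to 63, handle 16x16 from 63 to 158 mm, all on one axis with sides along its x and y. Starts in either sleeve of the holder, handle up and away from the robot, about 45 degrees from vertical, y axis level.
- long_gauge_foot (a point): Centre of the foot (shank end) of the long gauge. While it stands in the holder the collar rests on the sleeve's mouth, it sags up to 3 degrees beyond 45, and the whole handle is free on all sides, e.g. to be gripped 100 mm from the foot.
- long_gauge_end (a point): centre of the handle end of the long gauge, 158 mm from the foot
- short_gauge: The shorter plug gauge, the same but for a handle of only 55 mm (118 mm in all); stands in the other sleeve and stays there. Origin at the centre of its foot, z along it to the handle.
- holder: Fixed holder: dark steel plate 110x150x8 mm with two square aluminium sleeves (22 mm outside, 12.5 inside, 60 deep, 80 apart) leaning 45 degrees. Origin under the plate's centre; x away from the robot (the way the sleeves lean), z up. Mouth centres at x 4, y +40 and -40, z 63 mm. A gauge is free when drawn 55 mm along the sleeve.
- case: Fixed wooden case; origin under the middle of the bed, z up from the worktop. Base board 6 mm thick, x -34 to 134, y -98 to 98 mm; end rails 61 mm high at y beyond +-91. The bed runs along y at x 0 on two blocks, x -30 to 30, 50 mm high (y below -10 and above 50). Between them, y -10 to 50, a gap for the fingers, open at both sides, clear down to z 6.
- bed_foot (a point): Where the foot's centre belongs: case x 0, y -80, z 38 mm. At this end: groove for the shank 16 mm wide, floor at z 33, y -85 to -29; cross slot for the collar 32 mm wide, floor at z 25, y -29 to -13; then a lip (y -13 to -10) with a 22 mm groove for the handle.
- bed_end (a point): Where the centre of the handle end belongs: case x 0, y +78, z 38 mm. At this end: wide groove for the handle, 22 mm wide, floor at z 30, y 50 to 83. The gauge lies level along the case's y.
- cover (a joint): The flat wooden cover (60 mm in x, 180 in y, 5 thick, underside at z 53 mm) slides along the case's +x: 0 = fully shut over the bed, 0.10 m = fully open, beside the bed. About 1 N of friction; it stays where left. Starts shut or up to 25 mm open.
- cover_grip (a point): On the cover's upright bar, by which it is slid, over the cover's middle, 76 mm above the worktop. The bar is 12 mm thick (case x), 44 mm long (case y) and stands from z 58 to 88 mm.
- vial: bystander: small round vial with a white cap, 20 mm across, 76 mm tall; origin at the centre of its underside
- jar: bystander: low open glass jar, 56 mm across, 42 mm tall; origin at the centre of its underside
- orange_bottle: bystander: small orange sample bottle with a ridged cap, 36 mm across, 75 mm tall; origin at the centre of its underside
Not all that is in view belongs to the job. What is shaped like the long_gauge but red is not meant.

How it is judged:
By the outcome, as a careful person would: the job done as asked, in the order asked, and still so for the second after the job is handed in, with the robot touching nothing.
It also fails if it takes over 61 s, if anything falls off the work surface, if the arm or the gripper's body presses on something with over 40 N, if the wrist force passes 120 N, or if a joint passes its speed limit or range.

ROBOT

A 7-joint arm with a two-finger parallel gripper is mounted at the origin on a cart in front of the work surface, level with it; the furniture and walls round the work are solid. World frame = base frame: x ahead of the robot, y to its left, z up, the work surface at z = 0. Lengths are in m, angles in rad, forces in N, time in s.
With the tool pointing down it reaches from about 0.4 to 0.875 m from the base axis. Payload 19.3 kg.
Tool frame: the origin (TCP) lies on the centre line of the jaws, within the pads' length; the fingertips stand 8 mm ahead of it and the grasp point (between the pads) lies 11 mm behind it; z points along the fingers, y is the line along which they close (so a half turn about z gives the same grasp; the last joint's range is limited). The gripper opens to 85 mm and grips with 20 to 120 N. Pads are 22 mm wide; open, the fingers measure 114 mm over their backs; the gripper's body (76 mm by 85 mm) begins 54 mm behind the grasp point. The pads swing forward as they close: fully open they stand 13 mm farther back than shut.
Start: joints at [1.117, 0.521, -0.036, 1.599, 0.021, 1.021, -0.113], TCP at [0.234, -0.58, 0.239] pointing down, gripper open.
Joint ranges: [-2.91, 2.91], [-0.3, 2.13], [-1.5, 1.42], [0.17, 2.43], [-1.26, 4.41], [0.16, 1.93], [-2.52, 2.52]. Speed limits (rad/s): [1.89, 1.89, 2.39, 2.39, 3.01, 3.01, 3.01].

INTERFACE

Orientations are given as [roll, pitch, yaw] about the fixed x, y, z axes, in that order (R = Rz(yaw) Ry(pitch) Rx(roll)).
In Python, from workcell import status, grab_frame, camera_params, bot, search_frame, silhouettes gives the robot as it stands.
- The arm moves only by the shell command python3 -m creep 'ROWS' [FORCE]. ROWS is JSON, a list of rows, each a list of 5 numbers: the shift along the tool's x, y, z in units of 60 mm (1.0 is 60 mm), then the turn about the tool's z in units of 8 degrees (1.0 is 8 degrees), then the opening, from 0 (shut) to 1 (fully open). In form: [[x, y, z, twist, hand], ...]. A call has 1 to 5 rows; each row is the pose to reach, as a shift and turn from the pose commanded when the call began, along the tool's axes at that moment; what a row does not reach only later rows make up. A row lasts 1/8 s, in which the tool goes at most 62.5 mm and 10.7 degrees, less where a joint would pass 70% of its speed; a pose out of reach is approached as far as the arm can. A call with a gripper value outside its range is refused whole. The fingers move at their own pace and stop on an object; FORCE is the grip in N (left out, the last holds). Time passes only in rows, so rows that repeat a pose let the fingers close. It gives the time, the measured TCP pose, the force, the opening and the grip force at its end, in the units of the state.
- status.observe(): the state, without advancing time (a new reading comes with each control period).
- grab_frame(name): name is "scene" or "side" or "wrist"; returns the picture (420x560x3 uint8, blue, green, red); there is no depth.
- camera_params(name): a dict with "K" (3x3 intrinsics, pixels), "k1" (the pictures are not rectified: a ray, as slopes to the right and down, at radius r is drawn at 1 + k1 r^2 times it, then the intrinsics apply), "rvec" (rotation vector, rad) and "tvec" (3), from world to camera coordinates, as OpenCV has them; the wrist camera has in their place "tool_from_camera" (4x4, takes a point from camera to tool coordinates, whose origin is the TCP and whose axes are the flange's). Camera axes: x right, y down, z forward; pixel columns grow to the right and rows downward; lengths in m; the calibration is good to about 2 mm. A picture is of the moment at which its call begins: read the wrist's pose just before it. camera_params takes no time and is no camera call.
- bot.job_done(): hands the job in; it is judged then, once.
Trained networks look in the newest picture that a camera, given by its name, has taken for a name from the list of things; names that differ only in an ending like _2 or _b are one class to them, and where a whole thing is asked for, a point or a joint stands for the part that bears it (a point fixed in the world has none). Each returns a list of dicts, best first, with "p" (0 to 1); they miss things now and then, are a little off and sometimes report something else, mostly with a low value. They report only what shows in the picture. A call takes as long as a camera call. They do not tell look-alikes from the thing itself.
- search_frame(camera, name): "extent" ([left, top, right, bottom] as shares, 0 to 1, of the picture: columns of its width, rows of its height, round what is visible of it).
- silhouettes(camera, name): "mask" (420x560 bool, what is visible of it) and "extent" ([left, top, right, bottom] as shares, 0 to 1, of the picture: columns of its width, rows of its height, round what is visible of it).
The state is a dict: "clock": time; "qpos": joint angles; "qd": joint speeds; "joint_efforts": joint torques, N m; "position": TCP position; "tool_rot": TCP orientation; "force": force on the tool from outside, world axes, zero at the start; "moment": the same for the moment, N m; "grip_width": finger opening in m; "finger_force": force on a finger pad.
Only numpy, scipy, OpenCV 4.12 (cv2) and the standard library are available. Lean on these libraries where they do the work, as an engineer would, in place of code of your own. Each camera call takes 0.05 s, during which the arm holds its last target. There are 200 camera calls.

## Working session

There is one attempt and no reset: what is moved stays moved. The work goes in short steps, Python scripts to look and compute and a shell command to move; the robot and the scene stay as the last step left them, time stands still between calls to the robot, and variables do not carry over. Pictures are saved under pics/ and viewed, at most 10 in all, crops included, and the job is handed in when it is done.

```bash
mkdir -p pics; ls
cat > h.py <<'E'
import numpy as np, cv2
from scipy.spatial.transform import Rotation as R
from workcell import status, grab_frame, camera_params, bot, search_frame, silhouettes
def cam(name, st=None):
    c=camera_params(name); K=np.array(c["K"]); k1=c["k1"]
    if "rvec" in c:
        Rm=cv2.Rodrigues(np.array(c["rvec"],float))[0]; t=np.array(c["tvec"],float).ravel()
    else:
        T=np.eye(4); T[:3,:3]=R.from_euler('xyz',st["tool_rot"]).as_matrix(); T[:3,3]=st["position"]
        W=np.linalg.inv(T@np.array(c["tool_from_camera"])); Rm=W[:3,:3]; t=W[:3,3]
    return K,k1,Rm,t
def proj(C,P):
    K,k1,Rm,t=C; p=np.atleast_2d(P)@Rm.T+t; s=p[:,:2]/p[:,2:]
    s=s*(1+k1*(s**2).sum(1,keepdims=True)); return s@K[:2,:2].T+K[:2,2]
def ray(C,uv):
    K,k1,Rm,t=C; d=np.array([k1,0,0,0,0.])
    s=cv2.undistortPoints(np.array(uv,float).reshape(-1,1,2),K,d).reshape(-1,2)
    return -Rm.T@t, np.c_[s,np.ones(len(s))]@Rm
def onz(C,uv,z):
    o,d=ray(C,uv); return o+d*((z-o[2])/d[:,2:])
E
python3 - <<'E'
from h import *
s=status.observe(); print(s)
for n in ("scene","side"):
    im=grab_frame(n); cv2.imwrite(f"pics/{n}0.png",im)
    C=cam(n); print(n,"cam at",-C[2].T@C[3])
    for th in ("long_gauge","short_gauge","holder","case","cover","vial","jar","orange_bottle"):
        for r in search_frame(n,th)[:3]:
            e=np.array(r["extent"])*[560,420,560,420]; print(th,round(r["p"],2),e.round(0))
E
```

```text
pics
{'clock': 0.0, 'qpos': array([ 1.1167823 ,  0.52202362, -0.03631927,  1.59998569,  0.02123265,
        1.0211173 , -0.11281745]), 'qd': array([-0.00132432,  0.00067071,  0.00020529,  0.00096076, -0.00147928,
       -0.0018305 , -0.00022585]), 'joint_efforts': array([-2.76995488e-04, -9.27118850e+01,  1.97956301e+00, -3.69945467e+01,
        1.76566100e-02,  8.04714829e-03, -1.91784370e-04]), 'position': array([ 0.23386946, -0.57924455,  0.23872784]), 'tool_rot': array([-3.14045007e+00,  1.14077605e-04,  3.83796281e-01]), 'force': array([ 0.64433017,  0.00267283, -0.3756238 ]), 'moment': array([0.03049785, 0.01193122, 0.00332663]), 'finger_force': 0.0, 'grip_width': 0.085510747502367}
scene cam at [-0.05828054  0.48452575  0.85701219]
long_gauge 0.58 [248. 262. 300. 297.]
short_gauge 0.67 [144. 270. 160. 303.]
short_gauge 0.54 [286. 182. 381. 258.]
holder 0.88 [145. 281. 217. 343.]
case 0.69 [284. 179. 381. 258.]
cover 0.67 [307. 197. 375. 238.]
cover 0.64 [284. 181. 383. 257.]
vial 0.57 [233. 223. 241. 250.]
jar 0.71 [162. 232. 186. 258.]
jar 0.21 [287. 177. 383. 256.]
orange_bottle 0.6 [354. 163. 366. 189.]
orange_bottle 0.59 [143. 269. 163. 306.]
side cam at [ 0.32359728 -0.97244119  0.76848977]
long_gauge 0.74 [248. 167. 275. 184.]
long_gauge 0.55 [230. 218. 237. 250.]
short_gauge 0.56 [249. 162. 265. 180.]
short_gauge 0.47 [230. 170. 264. 210.]
holder 0.87 [230. 173. 265. 209.]
case 0.62 [239. 247. 313. 319.]
case 0.18 [251. 163. 264. 179.]
cover 0.92 [248. 252. 280. 299.]
cover 0.43 [297. 190. 314. 209.]
cover 0.42 [251. 161. 265. 177.]
vial 0.53 [282. 209. 288. 233.]
jar 0.5 [299. 192. 316. 209.]
orange_bottle 0.73 [311. 323. 331. 352.]
```

View pics/scene0.png

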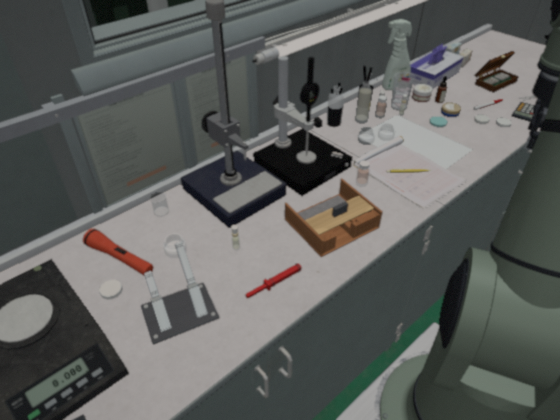

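View pics/side0.png

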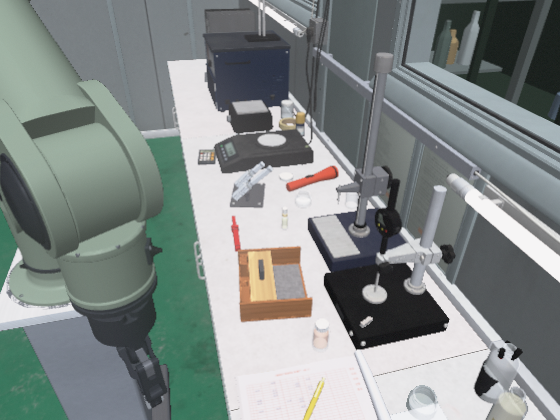

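Run:
```python
from h import *
C=cam("scene"); S=cam("side")
def p(n,C,uv,z): print(n,onz(C,uv,z).round(3).tolist())
p("holder plate",C,[[142,335],[158,335],[217,320],[205,287],[145,303]],.008)
p("case rails/corners top",C,[[285,212],[325,250],[381,212],[343,183]],.061)
p("bar",C,[[340,203]],.088); p("bar side",S,[[262,262]],.088)
p("side case corners",S,[[239,252],[300,249],[311,318],[244,319]],.061)
p("vial",C,[[235,249]],0);p("jar",C,[[174,257]],0);p("jar?",C,[[160,215]],0);p("orange",C,[[361,184]],0)
p("holder side",S,[[231,206],[263,207],[265,184]],.008)
p("vial S",S,[[285,231]],0);p("orange S",S,[[320,349]],0)
p("micro base",C,[[183,183],[230,220],[285,187]],.03)
p("ring stand base",C,[[255,155],[305,190],[355,165]],.03)
p("red",C,[[250,294],[300,268]],.01)
import cv2
im=cv2.imread("pics/scene0.png")[215:350,120:310]
im2=cv2.imread("pics/side0.png")[150:220,215:320]
a=cv2.resize(im,None,fx=3,fy=3,interpolation=cv2.INTER_CUBIC)
b=cv2.resize(im2,(570,380),interpolation=cv2.INTER_CUBIC)
cv2.imwrite("pics/c1.png",a)
```

```text
holder plate [[0.542, 0.338, 0.008], [0.519, 0.313, 0.008], [0.466, 0.198, 0.008], [0.558, 0.165, 0.008], [0.612, 0.292, 0.008]]
case rails/corners top [[0.582, -0.111, 0.061], [0.42, -0.091, 0.061], [0.416, -0.295, 0.061], [0.562, -0.312, 0.061]]
bar [[0.491, -0.218, 0.088]]
bar side [[0.491, -0.205, 0.088]]
side case corners [[0.449, -0.121, 0.061], [0.607, -0.148, 0.061], [0.56, -0.381, 0.061], [0.418, -0.348, 0.061]]
vial [[0.613, 0.034, 0.0]]
jar [[0.694, 0.165, 0.0]]
jar? [[0.854, 0.109, 0.0]]
orange [[0.571, -0.409, 0.0]]
holder side [[0.475, 0.181, 0.008], [0.575, 0.15, 0.008], [0.615, 0.292, 0.008]]
vial S [[0.613, 0.017, 0.0]]
orange S [[0.571, -0.42, 0.0]]
micro base [[0.897, 0.001, 0.03], [0.681, -0.005, 0.03], [0.685, -0.206, 0.03]]
ring stand base [[0.865, -0.243, 0.03], [0.637, -0.239, 0.03], [0.621, -0.434, 0.03]]
red [[0.471, 0.1, 0.01], [0.45, -0.039, 0.01]]
```

View pics/c1.png

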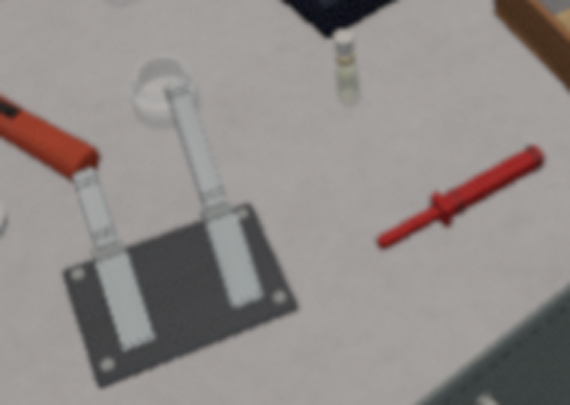

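```bash
cat >> h.py <<'E'
def go(x,y,z,yawdeg,start=None):
    """units (x,y,z,twist) from start pose [x,y,z,yawdeg] (default: measured)"""
    if start is None:
        s=status.observe(); start=[*s["position"],np.degrees(s["tool_rot"][2])]
    a=np.radians(start[3]); d=np.array([x,y,z])-start[:3]
    tw=(yawdeg-start[3]+180)%360-180
    print(np.round([(d[0]*np.cos(a)+d[1]*np.sin(a))/.06,(d[0]*np.sin(a)-d[1]*np.cos(a))/.06,-d[2]/.06,-tw/8],2).tolist())
E
python3 -m creep '[[1.0,-0.65,0,-1.3,1],[2,-1.3,0,-2.6,1],[3,-2,0,-3.9,1],[4,-2.65,0,-5.2,1],[5,-3.3,0,-6.3,1]]'
python3 -c "
from h import *
print(camera_params('wrist'))
go(.47,-.21,.25,83)"
```

```text
clock: 1.52
position: [0.4121, -0.3205, 0.2396]
tool_rot: [3.141, 0.0, 1.269]
force: [1.2, -1.8, 0.3]
grip_width: 0.0853
finger_force: 0.0
{'K': array([[338.30598216,   0.        , 277.00265351],
       [  0.        , 338.30598216, 204.07220974],
       [  0.        ,   0.        ,   1.        ]]), 'k1': -0.059666920728598055, 'tool_from_camera': array([[-1.27639986e-03, -9.50543364e-01, -3.10589252e-01,
         8.11074572e-02],
       [ 9.99998482e-01, -8.44948267e-04, -1.52367781e-03,
         3.06627701e-04],
       [ 1.18588998e-03, -3.10590725e-01,  9.50543000e-01,
        -1.35689922e-01],
       [ 0.00000000e+00,  0.00000000e+00,  0.00000000e+00,
         1.00000000e+00]])}
[2.05, 0.37, -0.17, -1.29]
```

```bash
python3 -m creep '[[1.0,0.18,-0.1,-1.3,1],[1.8,0.37,-0.2,-1.3,1],[1.8,0.37,-0.2,-1.3,1],[1.8,0.37,-0.2,-1.3,1]]'
python3 - <<'E'
from h import *
s=status.observe(); im=grab_frame("wrist"); cv2.imwrite("pics/w1.png",im)
import pickle; pickle.dump(s,open("w1.pkl","wb")); print(s["position"],s["tool_rot"])
E
```

```text
clock: 2.02
position: [0.4648, -0.2264, 0.2512]
tool_rot: [-3.141, 0.0, 1.445]
force: [-1.0, -0.3, -0.2]
grip_width: 0.0852
finger_force: 0.0
[ 0.46475846 -0.22644841  0.25123996] [-3.14135036e+00  3.86841348e-04  1.44459857e+00]
```

View pics/w1.png

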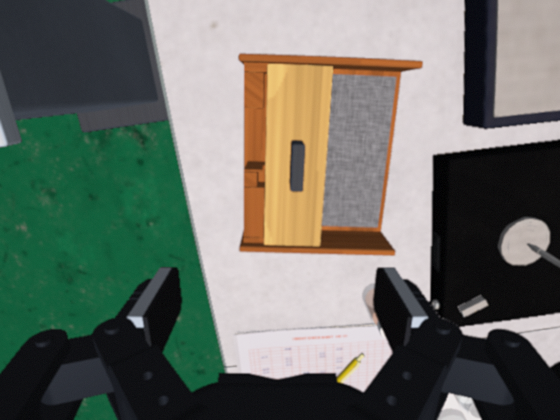

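Run:
```python
from h import *
import pickle
from scipy.optimize import least_squares
s=pickle.load(open("w1.pkl","rb")); C=cam("wrist",s)
P=np.array([[-34,98,61],[134,98,61],[-34,-98,61],[134,-98,61],[-30,90,58],[30,90,58],[-30,-90,58],[30,-90,58],[-6,22,88],[6,22,88],[-6,-22,58],[6,-22,58]])/1000.
m=np.array([0]*4+[1]*8)
uv=np.array([[240,54],[421,62],[240,250],[394,253],[267,64],[332,66],[264,245],[321,247],[292,141],[304,141],[290,190],[302,190]])
def W(v):
    p=P.copy(); p[:,0]+=m*v[3]; c,n=np.cos(v[2]),np.sin(v[2])
    return np.c_[v[0]+c*p[:,0]-n*p[:,1],v[1]+n*p[:,0]+c*p[:,1],p[:,2]]
f=lambda v:(proj(C,W(v))-uv).ravel()
r=least_squares(f,[.45,-.2,-.1,.02],loss="soft_l1",f_scale=1.5)
v=r.x; print(v.round(4),np.degrees(v[2])); print(f(v).reshape(-1,2).round(1).tolist())
g=W(v)[8:10].mean(0)+W(v)[10:12].mean(0); g/=2; print("bar centre",g)
im=cv2.imread("pics/w1.png")
print("height", )
go(g[0],g[1],.12,90+np.degrees(v[2]))
S=cam("side");print(proj(S,g))
```

```text
[ 0.463  -0.2087 -0.1527  0.0226] -8.74741249898458
[[-2.7, -0.4], [1.9, -1.8], [-0.9, 2.5], [1.5, 2.8], [0.0, 0.0], [0.8, 0.0], [0.2, 0.1], [-0.6, -0.7], [-0.1, 3.1], [1.6, 3.4], [-1.0, -6.2], [-1.0, -5.9]]
bar centre [ 0.48539227 -0.21216612  0.073     ]
height
[0.29, 0.31, 2.19, 0.18]
[[260.43556237 268.97557938]]
```

```bash
python3 -m creep '[[0.29,0.31,1,0.18,1],[0.29,0.31,2,0.18,1],[0.29,0.31,2.7,0.18,1],[0.29,0.31,3.0,0.18,1],[0.29,0.31,3.0,0.18,1]]' 30
python3 -m creep '[[0,0,0,0,0],[0,0,0,0,0],[0,0,0,0,0],[0,0,0,0,0],[0,0,0,0,0]]' 30
python3 -c "
from h import *
s=status.observe();print(s['position'],s['force'],s['tool_rot'])"
```

```text
clock: 2.7
position: [0.4853, -0.2115, 0.0711]
tool_rot: [-3.14, -0.0, 1.419]
force: [0.4, 0.3, 0.7]
grip_width: 0.0853
finger_force: 0.0
clock: 3.32
position: [0.4859, -0.2111, 0.0717]
tool_rot: [3.141, 0.0, 1.42]
force: [-1.2, 0.6, 6.3]
grip_width: 0.0115
finger_force: 32.9
[ 0.4859438  -0.21111104  0.07172536] [-1.16862334  0.63418975  6.33045576] [3.14101901e+00 1.61063613e-04 1.41954719e+00]
```

```bash
python3 -m creep '[[0,0.3,0,0,0],[0,0.65,0,0,0],[0,1.0,0,0,0],[0,1.25,0,0,0],[0,1.25,0,0,0]]' 30
python3 -m creep '[[0,0.03,0,0,0],[0,0.05,0,0,0],[0,0.05,0,0,0]]' 30
```

```text
clock: 3.95
position: [0.5609, -0.2229, 0.0717]
tool_rot: [3.14, 0.001, 1.419]
force: [0.3, -2.9, 6.5]
grip_width: 0.0111
finger_force: 32.9
clock: 4.32
position: [0.562, -0.2231, 0.0717]
tool_rot: [-3.14, 0.001, 1.419]
force: [-7.9, -0.4, 14.1]
grip_width: 0.0113
finger_force: 33.7
```

```bash
python3 -m creep '[[0,-0.02,0,0,1],[0,-0.02,0,0,1],[0,-0.02,0,0,1],[0,-0.02,-1,0,1],[0,-0.02,-2,0,1]]' 30
python3 - <<'E'
from h import *
from scipy.optimize import least_squares
C=cam("scene")
P=np.array([[55,75,8],[55,-75,8],[-55,-75,8],[-55,75,8]])/1000
uv=np.array([[141.7,305],[204,283.3],[219,316.7],[153.3,343.3]])
def W(v,P):
    c,n=np.cos(v[2]),np.sin(v[2]); return np.c_[v[0]+c*P[:,0]-n*P[:,1],v[1]+n*P[:,0]+c*P[:,1],P[:,2]]
f=lambda v:(proj(C,W(v,P))-uv).ravel()
v=least_squares(f,[.53,.25,-.3]).x; print(v.round(4),np.degrees(v[2]),f(v).round(1))
a=np.radians(45)
def pt(s,side=-1):# along gauge from foot
    return W(v,np.array([[4+(s-55)*np.sin(a),40*side,63+(s-55)*np.cos(a)]])/1000)
for s in (0,55,100,158): print(s,pt(s).round(3),proj(C,pt(s)).round(0))
g=pt(100)[0]; go(g[0]-.02,g[1],.25,np.degrees(v[2]));
E
```

```text
clock: 4.95
position: [0.5613, -0.2223, 0.1924]
tool_rot: [-3.14, -0.001, 1.42]
force: [0.4, -0.6, -0.0]
grip_width: 0.0851
finger_force: 0.0
[ 0.5401  0.2445 -0.2849] -16.323072996699498 [-1.  -0.3  0.3 -1.5  1.4  0.6 -0.7  0.6]
0 [[0.495 0.216 0.024]] [[201. 312.]]
55 [[0.533 0.205 0.063]] [[194. 288.]]
100 [[0.563 0.196 0.095]] [[187. 268.]]
158 [[0.603 0.185 0.136]] [[179. 243.]]
[6.85, -1.35, -0.96, 12.21]
```

```bash
python3 -m creep '[[0.3,-0.9,-0.4,0.5,1],[1.1,-1.5,-0.9,1.8,1],[2.0,-2.05,-0.96,3.1,1],[2.9,-2.05,-0.96,4.4,1],[3.8,-2.05,-0.96,5.7,1]]'
python3 -c "
from h import *
go(.525,.205,.25,-16.3)"
```

```text
clock: 5.58
position: [0.4733, 0.0113, 0.2494]
tool_rot: [3.141, -0.001, 0.673]
force: [1.4, -0.0, 0.1]
grip_width: 0.0855
finger_force: 0.0
[2.69, -1.99, -0.01, 6.86]
```

```bash
python3 -m creep '[[0.7,-0.5,0,1.3,1],[1.4,-1.0,0,2.6,1],[2.1,-1.5,0,3.9,1],[2.69,-1.99,0,5.2,1],[2.69,-1.99,0,6.4,1]]'
python3 -m creep '[[0,0,0,0.3,1],[0,0,0,0.3,1]]'
python3 - <<'E'
from h import *
s=status.observe(); im=grab_frame("wrist"); cv2.imwrite("pics/w2.png",im)
import pickle; pickle.dump(s,open("w2.pkl","wb")); print(s["position"],s["tool_rot"])
E
```

```text
clock: 6.2
position: [0.5236, 0.2082, 0.2485]
tool_rot: [-3.14, 0.001, -0.216]
force: [-0.6, -1.1, -1.0]
grip_width: 0.0852
finger_force: 0.0
clock: 6.45
position: [0.5239, 0.2044, 0.2488]
tool_rot: [3.142, 0.0, -0.256]
force: [0.3, -0.4, -0.0]
grip_width: 0.0854
finger_force: 0.0
[0.52390067 0.20441116 0.24882932] [ 3.14151017e+00  9.31144164e-05 -2.55708946e-01]
```

View pics/w2.png

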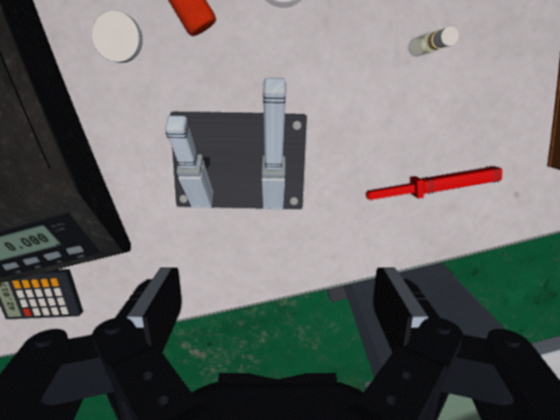

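```bash
cat > fit.py <<'E'
from h import *
import pickle
from scipy.optimize import least_squares
s=pickle.load(open("w2.pkl","rb")); C=cam("wrist",s)
P=np.array([[55,75,8],[55,-75,8],[-55,-75,8],[-55,75,8]])/1000
uv=np.array([[174.5,113],[307,114],[302,209.5],[177,207.5]])
def W(v,P):
    c,n=np.cos(v[2]),np.sin(v[2]); return np.c_[v[0]+c*P[:,0]-n*P[:,1],v[1]+n*P[:,0]+c*P[:,1],P[:,2]]
f=lambda v:(proj(C,W(v,P))-uv).ravel()
v=least_squares(f,[.53,.25,-.3]).x; print(v.round(4),np.degrees(v[2]),f(v).round(1))
def pt(s,deg=46.5,off=0):
    a=np.radians(deg); return W(v,np.array([[4+(s-55)*np.sin(a)+off*np.cos(a),-40,63+(s-55)*np.cos(a)-off*np.sin(a)]])/1000)
E
python3 - <<'E'
from fit import *
for s in (0,55,63,100,158): print(s,pt(s).round(4),proj(C,pt(s)).round(1))
g=pt(100)[0]; print(g); go(g[0],g[1],g[2]-.011,np.degrees(v[2]))
E
```

```text
[ 0.5399  0.245  -0.2811] -16.105534732424974 [-3.8 -1.3  1.9  0.7  2.   1.1  0.1  0.1]
0 [[0.4944 0.2165 0.0251]] [[274.6 198.7]]
55 [[0.5327 0.2055 0.063 ]] [[275.2 171.1]]
63 [[0.5383 0.2039 0.0685]] [[275.3 166.4]]
100 [[0.564  0.1964 0.094 ]] [[275.9 141.6]]
158 [[0.6045 0.1847 0.1339]] [[277.1  89.6]]
[0.56404502 0.19642089 0.09397596]
[0.68, -0.04, 2.77, 0.19]
```

```bash
python3 -m creep '[[0.68,-0.06,0.3,0.17,0.7],[0.68,-0.06,1.2,0.17,0.7],[0.68,-0.06,2.1,0.17,0.7],[0.68,-0.06,2.77,0.17,0.7],[0.68,-0.06,2.77,0.17,0.7]]' 40
python3 - <<'E'
from h import *
s=status.observe(); im=grab_frame("wrist"); cv2.imwrite("pics/w3.png",im)
print(s["position"],s["tool_rot"])
E
```

```text
clock: 7.12
position: [0.5629, 0.1966, 0.0805]
tool_rot: [3.139, 0.004, -0.279]
force: [-0.1, -0.2, 1.7]
grip_width: 0.0597
finger_force: 0.0
[0.5629187  0.19662951 0.08049401] [ 3.1388832   0.00385995 -0.27949633]
```

View pics/w3.png

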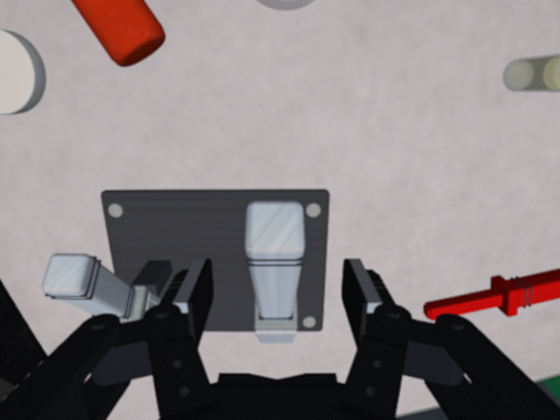

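```bash
python3 -m creep '[[0,0,0,0,0],[0,0,0,0,0],[0,0,0,0,0],[0,0,0,0,0]]' 60
python3 -m creep '[[0.07,0,-0.07,0,0],[0.14,0,-0.14,0,0],[0.21,0,-0.21,0,0],[0.28,0,-0.28,0,0]]' 60
```

```text
clock: 7.68
position: [0.5651, 0.1973, 0.0841]
tool_rot: [-3.141, -0.002, -0.281]
force: [-1.8, -2.0, 11.4]
grip_width: 0.0147
finger_force: 59.4
clock: 8.18
position: [0.581, 0.1925, 0.0998]
tool_rot: [-3.141, -0.0, -0.281]
force: [0.2, 0.3, -1.7]
grip_width: 0.0149
finger_force: 58.5
```

```bash
python3 -m creep '[[0.15,0,-0.15,0,0],[0.3,0,-0.3,0,0],[0.45,0,-0.45,0,0],[0.55,0,-0.6,0,0],[0.6,0,-1.0,0,0]]' 60
python3 -m creep '[[0,0,-0.7,0,0],[-0.5,0,-1.4,0,0],[-1.3,0,-1.7,0,0],[-1.3,0,-1.7,0,0]]' 60
python3 - <<'E'
from h import *
im=grab_frame("wrist"); im2=grab_frame("side"); s=grab_frame("scene")
a=np.vstack([cv2.resize(im2[100:260,150:363],(400,300)),cv2.resize(s[180:340,100:313],(400,300))])
b=np.zeros((600,400,3),np.uint8); b[:300]=cv2.resize(im,(400,300))
cv2.imwrite("pics/g4.png",np.hstack([b,a]))
E
```

```text
clock: 8.8
position: [0.615, 0.1823, 0.1594]
tool_rot: [3.141, 0.001, -0.281]
force: [-0.5, -0.6, -0.8]
grip_width: 0.0149
finger_force: 58.5
clock: 9.3
position: [0.5384, 0.2059, 0.2639]
tool_rot: [-3.14, -0.002, -0.277]
force: [1.3, -0.6, -1.7]
grip_width: 0.015
finger_force: 58.7
```

View pics/g4.png

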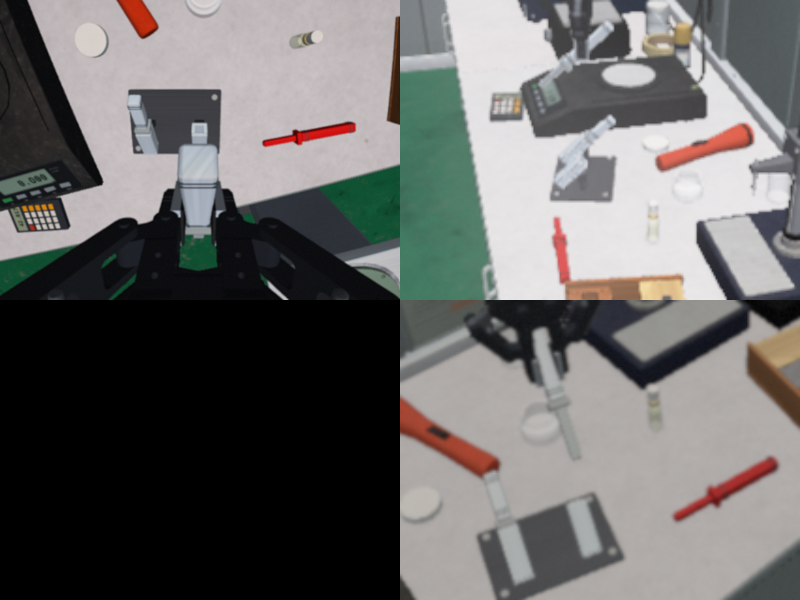

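Run:
```python
from h import *
from scipy.optimize import least_squares
st=status.observe(); y=st["tool_rot"][2]; e=np.array([np.cos(y),np.sin(y),0]); z=np.array([0,0,1.]); G=st["position"]+.011*z
C=cam("scene")
pt=lambda s,S,a: G+(s-S)*(np.cos(a)*e+np.sin(a)*z)
f=lambda v:np.r_[proj(C,pt(0,v[0],v[1]))[0]-[193.7,263],proj(C,pt(.059,v[0],v[1]))[0]-[184.1,234.3]]
r=least_squares(f,[.1,.75]);print(r.x[0],np.degrees(r.x[1]),r.fun)
S=cam("side");print(proj(S,[pt(q,.1,np.radians(44)) for q in (0,.059,.158)]),proj(C,[pt(q,.1,np.radians(44)) for q in (0,.059,.158)]))
print(status.observe()["position"],G)
go(.463,0.0,.27,35)
```

```text
0.09584760545640764 44.46750612531152 [-0.04930041  0.5386721  -0.14585546 -0.47604582]
[[223.90727642 145.66324619]
 [237.06436035 133.47721709]
 [260.27359623 111.96801521]] [[194.38803225 265.63412802]
 [184.65628834 235.90305259]
 [168.29858935 186.18008539]]
[0.54063801 0.20393982 0.26159674] [0.54063801 0.20393982 0.27259674]
[-0.3, 3.62, -0.14, -6.39]
```

```bash
python3 -m creep '[[-0.1,0.7,0,-1.28,0],[-0.2,1.4,0,-2.56,0],[-0.3,2.1,0,-3.84,0],[-0.3,2.85,0,-5.12,0],[-0.3,3.62,0,-6.39,0]]' 60
python3 -c "
from h import *
go(.4618,-.2166,.20,81.25)"
```

```text
clock: 10.07
position: [0.463, -0.0004, 0.2611]
tool_rot: [-3.141, 0.001, 0.613]
force: [-0.0, -0.7, -1.1]
grip_width: 0.0149
finger_force: 58.7
[-2.09, 2.94, 1.02, -5.77]
```

```bash
python3 -m creep '[[-0.5,0.7,0.2,-1.2,0],[-1.0,1.4,0.4,-2.4,0],[-1.5,2.1,0.6,-3.6,0],[-2.0,2.7,0.9,-4.7,0],[-2.09,2.94,1.02,-5.77,0]]' 60
python3 -m creep '[[0,0,0,0,0],[0,0,0,0,0]]' 60
python3 - <<'E'
from h import *
import pickle
s=status.observe(); im=grab_frame("wrist"); sc=grab_frame("scene"); pickle.dump((s,im,sc),open("w5.pkl","wb"))
print(s["position"],s["tool_rot"])
O=np.array([.463,-.2087,0]); a=np.radians(-8.75); ex=np.array([np.cos(a),np.sin(a),0]); ey=np.array([-np.sin(a),np.cos(a),0])
w=lambda x,y,z:O+ex*x/1e3+ey*y/1e3+np.array([0,0,z/1e3])
for nm,I in(("wrist",im),("scene",sc)):
    C=cam(nm,s)
    for q in [(-30,-10,50),(30,-10,50),(-30,50,50),(30,50,50),(-8,-85,50),(8,-85,50),(-16,-29,50),(16,-29,50),(-16,-13,50),(16,-13,50),(-11,83,50),(11,83,50),(-34,98,61),(134,98,61),(-34,-98,61),(134,-98,61)]:
        p=proj(C,w(*q))[0]; cv2.circle(I,(int(p[0]*1),int(p[1])),1,(255,0,255),-1)
b=cv2.resize(sc[170:270,270:395],(400,320),interpolation=cv2.INTER_CUBIC)
c=np.zeros((420,400,3),np.uint8); c[:320]=b
cv2.imwrite("pics/w5.png",np.hstack([im[:,80:480],c]))
E
```

```text
clock: 10.7
position: [0.4597, -0.2186, 0.1986]
tool_rot: [-3.139, -0.0, 1.414]
force: [0.6, 0.9, -0.7]
grip_width: 0.015
finger_force: 58.8
clock: 10.95
position: [0.4611, -0.2145, 0.2002]
tool_rot: [-3.141, -0.001, 1.411]
force: [-0.9, 0.9, -1.4]
grip_width: 0.0145
finger_force: 58.8
[ 0.46106152 -0.21450237  0.20019866] [-3.14122100e+00 -5.00494955e-04  1.41081168e+00]
```

View pics/w5.png

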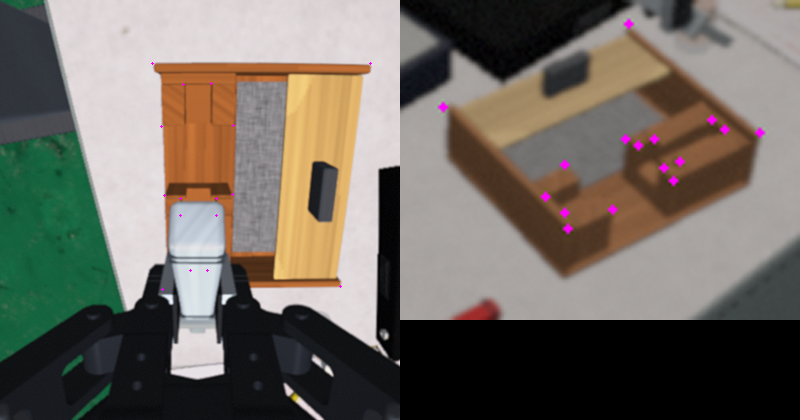

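```bash
cat >> h.py <<'E'
O=np.array([.463,-.2087,0]); _a=np.radians(-8.75); ex=np.array([np.cos(_a),np.sin(_a),0]); ey=np.array([-np.sin(_a),np.cos(_a),0])
w=lambda x,y,z:O+ex*x/1e3+ey*y/1e3+np.array([0,0,z/1e3])
def case():
    s=status.observe(); d=s["position"]-O; print("case xyz mm",np.round([d@ex*1e3,d@ey*1e3,d[2]*1e3],1),"yaw",np.degrees(s["tool_rot"][2]).round(2),"F",np.array(s["force"]).round(1))
def arc(S=97,a0=44.5):
    for a,c in((a0,-75),(38,-76),(32,-77),(26,-78),(20,-78.5),(15,-79),(10,-79.5),(5,-80),(0,-80)):
        t=np.radians(a); print(a,"case y %.1f tcp z %.1f"%(c-5*np.sin(t)+S*np.cos(t),33+5*np.cos(t)+S*np.sin(t)-11))
E
python3 - <<'E'
from h import *
case(); arc(); p=w(0,-9.3,100); go(*p,81.25)
E
```

```text
case xyz mm [ -0.9  -5.7 200.6] yaw 80.94 F [-0.4  0.9 -0.7]
44.5 case y -9.3 tcp z 93.6
38 case y -2.6 tcp z 85.7
32 case y 2.6 tcp z 77.6
26 case y 7.0 tcp z 69.0
20 case y 10.9 tcp z 59.9
15 case y 13.4 tcp z 51.9
10 case y 15.2 tcp z 43.8
5 case y 16.2 tcp z 35.4
0 case y 17.0 tcp z 27.0
[-0.06, 0.02, 1.68, -0.04]
```

```bash
python3 -m creep '[[-0.06,0.02,0.5,-0.04,0],[-0.06,0.02,1.0,-0.04,0],[-0.06,0.02,1.4,-0.04,0],[-0.06,0.02,1.6,-0.04,0],[-0.06,0.02,1.6,-0.04,0]]' 60
python3 - <<'E'
from h import *
case(); im=grab_frame("side"); sc=grab_frame("scene")
b=cv2.resize(im[215:345,200:340],(400,372),interpolation=cv2.INTER_CUBIC); c=cv2.resize(sc[140:270,265:405],(400,372),interpolation=cv2.INTER_CUBIC)
cv2.imwrite("pics/w6.png",np.hstack([b,c]))
E
```

```text
clock: 11.68
position: [0.4616, -0.2182, 0.1042]
tool_rot: [-3.141, -0.0, 1.419]
force: [-0.6, -0.0, -2.4]
grip_width: 0.0153
finger_force: 58.8
case xyz mm [  0.   -9.6 104.2] yaw 81.32 F [-0.6 -0.  -2.4]
```

View pics/w6.png

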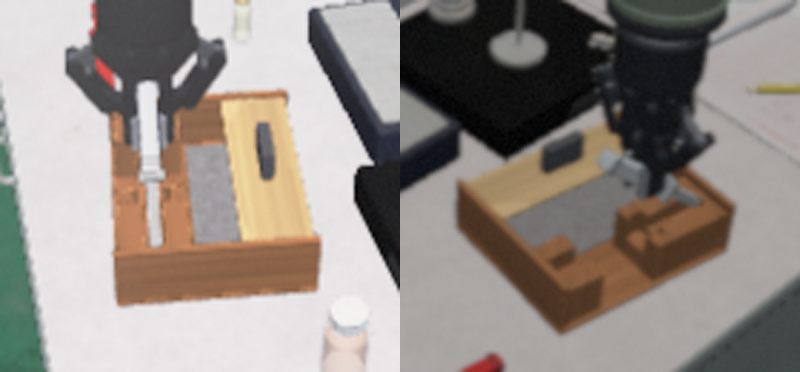

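Run:
```python
from h import *
S=cam("side"); t=np.radians(44.5)
q=lambda *p:((proj(S,w(*p))[0]-[200,215])*2.857).round(0).tolist()
for L in (94,97,100):
    f=(-9.6-L*np.cos(t),115.2-L*np.sin(t)); print(L,"foot",q(0,*f),"lower corner",q(0,f[0]+3.5,f[1]-3.5),"upper",q(0,f[0]-3.5,f[1]+3.5),"handle end",q(0,f[0]+158*np.cos(t),f[1]+158*np.sin(t)), "collar",q(0,f[0]+59*np.cos(t),f[1]+59*np.sin(t)))
print("rail top outer",q(-34,-98,61),q(134,-98,61),"inner",q(0,-91,61),"y+ rail outer",q(-34,98,61),q(134,98,61),"slot",q(-16,-29,50),q(-16,-13,50),q(16,-29,50))
```

```text
94 foot [152.0, 241.0] lower corner [152.0, 241.0] upper [152.0, 241.0] handle end [141.0, 49.0] collar [148.0, 168.0]
97 foot [152.0, 245.0] lower corner [152.0, 245.0] upper [152.0, 245.0] handle end [141.0, 53.0] collar [148.0, 172.0]
100 foot [152.0, 248.0] lower corner [152.0, 248.0] upper [153.0, 249.0] handle end [141.0, 56.0] collar [148.0, 175.0]
rail top outer [110.0, 253.0] [320.0, 238.0] inner [153.0, 244.0] y+ rail outer [104.0, 97.0] [284.0, 86.0] slot [130.0, 201.0] [129.0, 188.0] [168.0, 198.0]
```

```bash
python3 -m creep '[[0,0,0,0,0],[0.005,0,0.18,0,0],[0.06,0,0.24,0,0],[0.12,0,0.31,0,0],[0.12,0,0.31,0,0]]' 20
python3 -c "
from h import *
case()"
```

```text
clock: 12.4
position: [0.4633, -0.2113, 0.0855]
tool_rot: [3.14, 0.0, 1.42]
force: [2.8, 1.3, 6.6]
grip_width: 0.015
finger_force: 58.6
case xyz mm [ 0.7 -2.6 85.5] yaw 81.35 F [2.8 1.3 6.6]
```

```bash
python3 -m creep '[[0.04,0,0.07,0,0.1],[0.085,0,0.135,0,0.1],[0.085,0,0.135,0,0.1]]' 20
python3 - <<'E'
from h import *
case(); im=grab_frame("side"); sc=grab_frame("scene")
b=cv2.resize(im[215:345,200:340],(400,372),interpolation=cv2.INTER_CUBIC); c=cv2.resize(sc[140:270,265:405],(400,372),interpolation=cv2.INTER_CUBIC)
cv2.imwrite("pics/w7.png",np.hstack([b,c]))
S=cam("side")
p=status.observe()["position"]-O; q=lambda *p:((proj(S,w(*p))[0]-[200,215])*2.857).round(0).tolist()
for a in (44,38,32):
    t=np.radians(a); y,z=p@ey*1e3,p[2]*1e3+11
    print(a,"foot",q(0,y-97*np.cos(t),z-97*np.sin(t)),"end",q(0,y+61*np.cos(t),z+61*np.sin(t)))
E
```

```text
clock: 12.78
position: [0.4643, -0.2058, 0.0775]
tool_rot: [3.14, -0.0, 1.42]
force: [0.7, 3.9, 8.9]
grip_width: 0.0153
finger_force: 58.2
case xyz mm [ 0.8  3.  77.5] yaw 81.37 F [0.7 3.9 8.9]
44 foot [152.0, 256.0] end [141.0, 69.0]
38 foot [152.0, 256.0] end [141.0, 70.0]
32 foot [153.0, 254.0] end [141.0, 72.0]
```

View pics/w7.png

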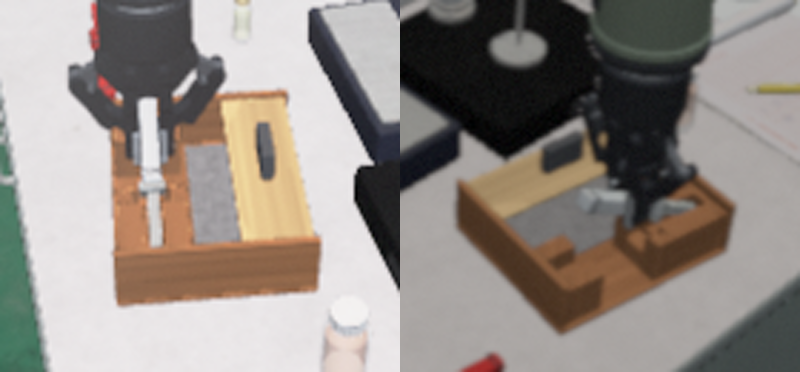

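```bash
python3 -m creep '[[0.035,0,0.07,0,0.1],[0.07,0,0.14,0,0.1],[0.1,0,0.22,0,0.1],[0.135,0,0.29,0,0.1],[0.135,0,0.29,0,0.1]]' 20
python3 -c "
from h import *
case()"
python3 -m creep '[[0.025,0,0.07,0,0.1],[0.045,0,0.135,0,0.1],[0.045,0,0.135,0,0.1]]' 20
python3 -c "
from h import *
case()"
```

```text
clock: 13.5
position: [0.4653, -0.1978, 0.06]
tool_rot: [3.141, -0.001, 1.42]
force: [1.7, 3.0, 5.9]
grip_width: 0.0146
finger_force: 56.9
case xyz mm [ 0.6 11.1 60. ] yaw 81.37 F [1.7 3.  5.9]
clock: 13.88
position: [0.4657, -0.1952, 0.0518]
tool_rot: [3.141, -0.0, 1.42]
force: [2.4, 4.6, 6.1]
grip_width: 0.0151
finger_force: 56.7
case xyz mm [ 0.6 13.7 51.8] yaw 81.36 F [2.4 4.6 6.1]
```

```bash
python3 -m creep '[[0.01,0,0.07,0,0.1],[0.025,0,0.135,0,0.1],[0.035,0,0.2,0,0.1],[0.042,0,0.27,0,0.1],[0.042,0,0.27,0,0.1]]' 20
python3 -c "
from h import *
case()"
python3 -m creep '[[0.01,0,0.05,0,0.1],[0.01,0,0.1,0,0.1],[0.01,0,0.1,0,0.1]]' 20
python3 - <<'E'
from h import *
case(); im=grab_frame("side"); sc=grab_frame("scene"); wr=grab_frame("wrist")
b=cv2.resize(wr,(400,300)); c=cv2.resize(sc[140:270,265:405],(400,372),interpolation=cv2.INTER_CUBIC)
d=np.zeros((372,400,3),np.uint8); d[:300]=b
cv2.imwrite("pics/w8.png",np.hstack([d,c]))
E
```

```text
clock: 14.5
position: [0.4658, -0.1928, 0.0356]
tool_rot: [3.141, -0.0, 1.42]
force: [1.7, 3.7, 4.5]
grip_width: 0.0148
finger_force: 56.6
case xyz mm [ 0.4 16.1 35.6] yaw 81.35 F [1.7 3.7 4.5]
clock: 14.88
position: [0.4658, -0.1925, 0.0299]
tool_rot: [3.141, -0.0, 1.419]
force: [2.0, 4.5, 6.5]
grip_width: 0.015
finger_force: 57.0
case xyz mm [ 0.3 16.5 29.9] yaw 81.33 F [2.  4.5 6.5]
```

View pics/w8.png

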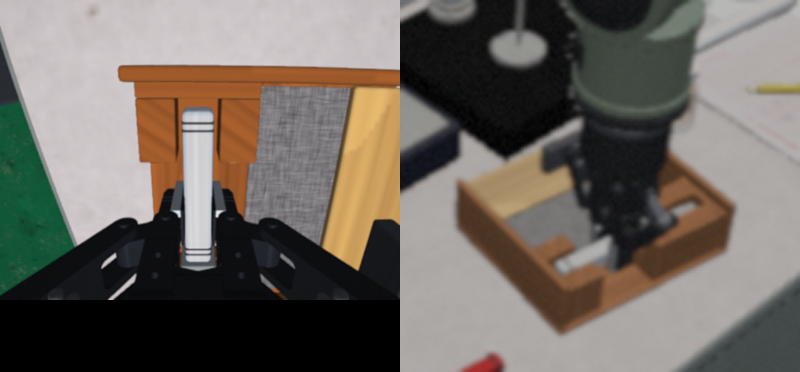

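```bash
python3 -m creep '[[0.005,0,0.025,0,0.1],[0.005,0,0.05,0,0.1],[0.005,0,0.05,0,0.1]]' 20
python3 -c "
from h import *
case()"
python3 -m creep '[[0,0,0.01,0,0.1],[0,0,0.02,0,0.1],[0,0,0.02,0,0.1]]' 20
python3 -c "
from h import *
case()"
```

```text
clock: 15.4
position: [0.466, -0.1925, 0.0291]
tool_rot: [3.14, 0.001, 1.419]
force: [-13.4, 9.3, 64.9]
grip_width: 0.0149
finger_force: 65.2
case xyz mm [ 0.5 16.5 29.1] yaw 81.31 F [-13.4   9.3  64.9]
clock: 15.78
position: [0.466, -0.1926, 0.0285]
tool_rot: [3.14, 0.001, 1.419]
force: [-18.5, 10.5, 83.5]
grip_width: 0.0147
finger_force: 69.0
case xyz mm [ 0.5 16.4 28.5] yaw 81.31 F [-18.5  10.5  83.5]
```

```bash
python3 -m creep '[[0,0,-0.03,0,0.1],[0,0,-0.06,0,0.1],[0,0,-0.06,0,0.1]]' 20
python3 -c "
from h import *
case()"
```

```text
clock: 16.15
position: [0.4654, -0.1927, 0.0292]
tool_rot: [-3.142, 0.0, 1.419]
force: [0.5, -0.8, -0.1]
grip_width: 0.015
finger_force: 57.2
case xyz mm [-0.  16.2 29.2] yaw 81.29 F [ 0.5 -0.8 -0.1]
```

I have now viewed 11 pictures, one over the limit of 10, so I'll use only numeric checks from here on. The w8 picture showed the gauge lying in the bed with its handle end in the wide groove. Next I let go and lift clear.

```bash
python3 -m creep '[[0,0,0,0,0.3],[0,0,0,0,0.45],[0,0,0,0,0.45],[0,0,0,0,0.45]]' 20
python3 -c "
from h import *
case()"
python3 -m creep '[[0,0,-0.3,0,0.45],[0,0,-1.0,0,0.45],[0,0,-2.0,0,0.45],[0.4,0,-3.0,0,0.45],[0.7,0,-3.0,0,0.45]]' 20
python3 - <<'E'
from h import *
case(); s=status.observe(); im=grab_frame("wrist"); import pickle; C=cam("wrist",s)
r=silhouettes("wrist","long_gauge"); pickle.dump((s,im,r),open("w9.pkl","wb"))
for k in r[:3]:
    m=k["mask"]; print(k["p"].__round__(2),(np.array(k["extent"])*[560,420,560,420]).round(0),m.sum())
    ys=np.where(m.any(1))[0]; print([(int(y),int(np.where(m[y])[0].min()),int(np.where(m[y])[0].max())) for y in ys[::12]])
for n,q in dict(foot=(0,-80,43),foot5L=(-5,-80,43),colL=(-11,-21,49),colR=(11,-21,49),colF=(0,-25,49),colB=(0,-17,49),gr=(8,20,46),gl=(-8,20,46),end=(0,78,46),endL=(-8,78,46),endR=(8,78,46)).items(): print(n,proj(C,w(*q)).round(1)[0])
E
```

```text
clock: 16.65
position: [0.4655, -0.1924, 0.0292]
tool_rot: [-3.141, -0.0, 1.419]
force: [-0.2, 0.1, -0.4]
grip_width: 0.0383
finger_force: 0.0
case xyz mm [ 0.  16.5 29.2] yaw 81.3 F [-0.2  0.1 -0.4]
clock: 17.27
position: [0.4736, -0.1507, 0.2132]
tool_rot: [3.135, 0.001, 1.419]
force: [-0.3, -0.2, -1.1]
grip_width: 0.0385
finger_force: 0.0
case xyz mm [  1.7  58.9 213.2] yaw 81.28 F [-0.3 -0.2 -1.1]
0.94 [222.   0. 252.  70.] 1248
[(0, 224, 241), (12, 224, 242), (24, 226, 243), (36, 226, 243), (48, 228, 244), (60, 229, 246)]
0.56 [262. 167. 284. 316.] 1998
[(165, 267, 279), (177, 266, 282), (189, 267, 281), (201, 267, 282), (213, 268, 282), (225, 267, 281), (237, 267, 281), (249, 267, 280), (261, 264, 284), (273, 271, 278), (285, 271, 278), (297, 271, 278), (309, 271, 278)]
foot [274.5 310.8]
foot5L [269.8 310.8]
colL [263.2 264.3]
colR [285.4 264.2]
colF [274.3 267.9]
colB [274.3 260.7]
gr [282.5 224.7]
gl [265.8 224.7]
end [273.9 165.2]
endL [265.1 165.3]
endR [282.7 165.2]
```

Run:
```python
from h import *
import pickle
s,im,r=pickle.load(open("w9.pkl","rb")); m=r[1]["mask"]
print([(y,int(m[y].sum())) for y in range(252,275)], np.where(m.any(1))[0][[0,-1]])
case(); go(*w(100,0,130),81.3)
```

```text
[(252, 14), (253, 16), (254, 17), (255, 19), (256, 19), (257, 20), (258, 21), (259, 21), (260, 21), (261, 21), (262, 21), (263, 21), (264, 21), (265, 21), (266, 20), (267, 19), (268, 16), (269, 11), (270, 9), (271, 9), (272, 8), (273, 8), (274, 8)] [165 311]
case xyz mm [  0.4  60.  210.3] yaw 81.43 F [ 0.2 -0.4 -0.4]
[-1.01, 1.66, 1.34, 0.02]
```

```bash
python3 -m creep '[[-0.4,0.6,0,0.02,0.8],[-0.8,1.2,0.4,0.02,0.8],[-1.01,1.66,0.9,0.02,0.8],[-1.01,1.66,1.34,0.02,0.8],[-1.01,1.66,1.34,0.02,0.8]]' 30
python3 -c "
from h import *
case(); go(*w(100,0,72),81.3)"
```

```text
clock: 18.0
position: [0.5596, -0.226, 0.1264]
tool_rot: [-3.137, -0.001, 1.416]
force: [0.5, 0.5, 0.2]
grip_width: 0.0686
finger_force: 0.0
case xyz mm [ 98.1  -2.4 126.4] yaw 81.14 F [0.5 0.5 0.2]
[0.04, 0.03, 0.91, -0.02]
```

```bash
python3 -m creep '[[0.02,0.02,0.4,0,0.8],[0.02,0.02,0.8,0,0.8],[0.02,0.02,0.9,0,0.8],[0.02,0.02,0.9,0,0.8]]' 30
python3 -m creep '[[0,0,0,0,0],[0,0,0,0,0],[0,0,0,0,0],[0,0,0,0,0],[0,0,0,0,0]]' 30
python3 -c "
from h import *
case()"
```

```text
clock: 18.5
position: [0.5627, -0.2251, 0.0757]
tool_rot: [3.141, 0.0, 1.416]
force: [0.6, 0.6, 0.3]
grip_width: 0.0684
finger_force: 0.0
clock: 19.12
position: [0.5617, -0.2248, 0.0753]
tool_rot: [-3.14, 0.0, 1.416]
force: [-8.4, 1.5, 12.2]
grip_width: 0.0111
finger_force: 30.1
case xyz mm [100.   -0.9  75.3] yaw 81.13 F [-8.4  1.5 12.2]
```

```bash
python3 -m creep '[[0,-0.35,0,0,0],[0,-0.75,0,0,0],[0,-1.15,0,0,0],[0,-1.5,0,0,0],[0,-1.6,0,0,0]]' 30
python3 -m creep '[[0,-0.04,0,0,0],[0,-0.07,0,0,0],[0,-0.07,0,0,0]]' 30
python3 -c "
from h import *
case()"
```

```text
clock: 19.75
position: [0.4672, -0.2099, 0.0754]
tool_rot: [3.141, 0.0, 1.416]
force: [1.6, 1.5, 2.2]
grip_width: 0.0112
finger_force: 31.0
clock: 20.12
position: [0.4643, -0.2095, 0.0753]
tool_rot: [3.141, 0.0, 1.416]
force: [-0.6, 1.4, 10.0]
grip_width: 0.0112
finger_force: 32.1
case xyz mm [ 1.4 -0.6 75.3] yaw 81.15 F [-0.6  1.4 10. ]
```

```bash
python3 -m creep '[[0,-0.02,0,0,0],[0,-0.045,0,0,0],[0,-0.045,0,0,0]]' 30
python3 -c "
from h import *
case()"
```

```text
clock: 20.5
position: [0.4628, -0.2092, 0.0754]
tool_rot: [3.138, -0.0, 1.417]
force: [5.9, -0.5, 2.6]
grip_width: 0.0117
finger_force: 31.1
case xyz mm [-0.2 -0.5 75.4] yaw 81.16 F [ 5.9 -0.5  2.6]
```

```bash
python3 -m creep '[[0,-0.03,0,0,0],[0,-0.03,0,0,0]]' 30
python3 -c "
from h import *
case()"
python3 -m creep '[[0,0.02,0,0,0.3],[0,0.03,0,0,1],[0,0.03,0,0,1],[0,0.03,-1,0,1],[0,0.03,-2,0,1]]' 30
python3 -m creep '[[0.3,0,-0.6,0,1],[0.6,0,-0.6,0,1],[0.6,0,-0.6,0,1]]' 30
python3 - <<'E'
from h import *
case(); s=status.observe(); im=grab_frame("wrist"); C=cam("wrist",s)
for n in ("cover","cover_grip"):
    r=silhouettes("wrist",n)
    for k in r[:2]: print(n,round(k["p"],2),(np.array(k["extent"])*[560,420,560,420]).round(1))
for q in ((-30,90,58),(30,90,58),(-30,-90,58),(30,-90,58)): print(proj(C,w(*q)).round(1))
for n in ("vial","jar","orange_bottle","short_gauge"):
    grab_frame("scene") if n=="vial" else 0
    print(n,[(round(r["p"],2),(np.array(r["extent"])*[560,420,560,420]).round(0).tolist()) for r in search_frame("scene",n)[:2]])
E
```

```text
clock: 20.75
position: [0.4627, -0.2092, 0.0754]
tool_rot: [3.135, -0.0, 1.417]
force: [18.0, -3.3, -9.8]
grip_width: 0.0115
finger_force: 30.1
case xyz mm [-0.3 -0.5 75.4] yaw 81.18 F [18.  -3.3 -9.8]
clock: 21.38
position: [0.4603, -0.2087, 0.1961]
tool_rot: [-3.14, -0.001, 1.417]
force: [0.4, 0.0, 0.9]
grip_width: 0.0855
finger_force: 0.0
clock: 21.75
position: [0.4665, -0.1726, 0.2312]
tool_rot: [3.141, 0.0, 1.418]
force: [0.4, -0.4, 0.1]
grip_width: 0.0854
finger_force: 0.0
case xyz mm [ -2.   36.2 231.2] yaw 81.24 F [ 0.4 -0.4  0.1]
cover 0.6 [245.3 125.9 313.2 300. ]
cover_grip 0.77 [247.7 124.2 314.1 302.4]
[[245.5 126. ]]
[[312.5 125.9]]
[[250.7 299.2]]
[[307.1 299.1]]
vial [(0.57, [231.0, 225.0, 242.0, 251.0])]
jar [(0.7, [162.0, 231.0, 186.0, 258.0])]
orange_bottle [(0.58, [355.0, 169.0, 368.0, 190.0])]
short_gauge [(0.72, [143.0, 270.0, 159.0, 302.0])]
```

```bash
python3 -c "
from workcell import bot
print(bot.job_done())"
```

```text
the job is handed in; nothing more can be done
None
```

The job is handed in at about 22 s: the long gauge lies in its bed, the cover is shut against its stop, and the short gauge and bystanders look undisturbed. Two lapses: the wrist force briefly hit about 84 N (limit 120 N) while seating the gauge, and I viewed 11 pictures against the 10 allowed.

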